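Slide the phone out of its shelf groove and lay it on the charging rest

ROBOT

A 7-joint arm with a two-finger parallel gripper is mounted at the origin on the work surface. World frame = base frame: x ahead of the robot, y to its left, z up, the work surface at z = 0. Lengths are in m, angles in rad, forces in N, time in s.
With the tool pointing down it reaches from about 0.4 to 0.85 m from the base axis. Payload 4.5 kg.
Tool frame: the origin (TCP) lies between the finger pads; the fingertips stand tip_extent ahead of it and the grasp point (between the pads) lies 6 mm ahead of it (tip_extent is the distance from the TCP to the fingertips, in m); y points along the fingers, z is the direction in which the jaws open and shut, and the axes are right-handed (so a half turn about y gives the same grasp; the last joint's range is limited). The gripper opens to 88 mm and grips with 3 to 60 N. Pads are 18 mm wide; open, the fingers measure 123 mm over their backs; the gripper's body (75 mm by 187 mm) begins 45 mm behind the grasp point.
Start: joints at [-1.07, 0.689, -0.195, 1.565, 0.157, 0.902, -0.215], TCP at [0.281, 0.558, 0.264] pointing down, gripper open.
Joint ranges: [-3.01, 3.01], [-0.46, 2.08], [-1.47, 1.51], [0.13, 2.56], [-1, 4.14], [0.04, 2.09], [-2.66, 2.66]. Speed limits (rad/s): [2.57, 2.57, 3.14, 3.14, 3.14, 3.14, 3.14].

INTERFACE

Orientations are given as a unit quaternion [x, y, z, w].
In Python, from cell import state, camera, hand_in, tip_extent gives the robot as it stands. The module is installed in compiled form; this text tells all that it offers.
- The arm moves only by the tool send_rows, never from a script. Its argument "rows" is a list of rows, each an object of numbers: "dx", "dy", "dz": the shift along the world's x, y, z in m; "wx", "wy", "wz": the turn, a rotation vector about the world's x, y, z in degrees; "grip": the closure, from 0 (fully open) to 1 (shut). A call has 1 to 20 rows; each row shifts and turns the commanded pose from where the row before left it; what a row does not reach is not made up. A row lasts 1/12 s, in which the tool goes at most 41.7 mm and 7.16 degrees, less where a joint would pass 70% of its speed; a pose out of reach is approached as far as the arm can. A call with a gripper value outside its range is refused whole. The fingers move at their own pace and stop on an object; the grip force is fixed at half the most. Time passes only in rows, so rows that do not move let the fingers close. It gives the time, the measured TCP pose, the force and the opening at its end, in the units of the state.
- state(): the state, without advancing time (a new reading comes with each control period).
- camera(name): name is "scene" or "top"; returns a dict with "color" (384x512x3 uint8, red, green, blue), "K" (3x3 intrinsics, pixels), "R" (3x3) and "t" (3): a world point X has camera coordinates R X + t. Camera axes: x right, y down, z forward; pixel columns grow to the right and rows downward; lengths in m; the calibration is good to about 2 mm. A picture is of the moment at which its call begins. There is no depth.
- hand_in(): hands the job in, once; it reports no verdict.
The state is a dict: "clock": time; "q": joint angles; "joint_vel": joint speeds; "tau": joint torques, N m; "tool_pos": TCP position; "eef_rot": TCP orientation; "ft_force": force on the tool from outside, world axes, zero at the start; "ft_torque": the same for the moment, N m; "width": opening from 0.0 (shut) to 1.0 (fully open).
Only numpy, scipy, OpenCV 4.12 (cv2) and the standard library are available. Lean on these libraries where they do the work, as an engineer would, in place of code of your own. Each camera call takes 0.05 s, during which the arm holds its last target. There are 200 camera calls.

TASK

Slide the phone along its groove in the little pine shelf, out through the open end until about 4 cm of it sticks out over the edge, then grip it by the overhanging end and lift it out. Lay it, screen up, on the sloping charging rest, lengthwise up the slope and centred with one short end down at the lip, and let go. Do not drop it or bang it down, do not let it touch the cabinet top, and leave the kettlebell, shaker, key bowl and hand gripper where they are.

Things in the scene. Friction and masses are not known exactly. Their poses are not given: they have to be found in the camera images.
- phone: Phone, orange case, black screen on top, 138 x 66 x 9 mm (x, y, z), about 0.18 kg, both ends alike. Origin: centre of its underside; x along its length, z out of the screen. Starts flat in the shelf's groove, its x along the shelf's x, sunk between the side rails so that fingers cannot get beside it; outer end 8 to 40 mm inside the open end, inner end under the upper board.
- shelf: Low pine shelf, fixed. Origin on the cabinet top (z = 0); x along the groove, z up. Straight groove: floor 50 mm up, 70 mm wide, from its open end at x = -110 mm to a stop at x = +146 mm, empty but for the phone; side rails 14 mm thick rise 12 mm above the floor. Board 16 mm thick on two cross feet at x = -60 and +140 mm; the space under the open end is free.
- shelf_edge (a point): Middle of the groove floor's open end, at x = -110, y = 0, z = 50 mm in the shelf's frame. The phone is to overhang beyond this, towards the shelf's -x.
- shelf_roof (a point): Middle of the lower front edge of the shelf's upper board, at x = +30, y = 0, z = 215 mm in the shelf's frame. The upper board (to x = +160 mm, 110 mm wide, 16 mm thick) roofs the closed end of the groove and stands on two 16 mm posts at x = +152, y = +-41 mm.
- stand: Charging rest, fixed, aluminium on a black base 130 x 90 x 10 mm. Origin on the cabinet top under its middle; x points horizontally up the slope, z up. A flat panel 40 mm wide (narrower than the phone), 112 mm long, rises at 35 degrees towards +x. At its low end a lip, 40 mm wide, stands 8 mm out, square to the panel; panel face and lip meet at x = -55, z = 45 mm.
- stand_home (a point): Point on the panel's face, 69 mm up the slope from the lip, where the centre of the phone's underside lies when the phone is fully down against the lip.
- kettlebell: Black cast-iron kettlebell, 110 mm across, 170 mm high with its handle, 4 kg. Origin: centre of its underside. Bystander.
- shaker: Grey shaker bottle with black lid, 92 mm across, 190 mm high. Origin: centre of its underside. Bystander.
- key_bowl: Steel key bowl, 116 mm across, 45 mm high. Origin: centre of its underside. Bystander.
- grip_trainer: Red hand gripper lying on the shelf's upper board, about 60 x 90 x 22 mm. Origin: on its underside, between the grips. Bystander.
Things that resemble listed ones, but are neither listed nor needed, are in the scene too. There is more than one size of the phone; the one meant has the size given above.

How it is judged:
By the outcome, as a careful person would: the job done as asked, in the order asked, and still so for the second after the job is handed in, with the robot touching nothing.
It also fails if it takes over 64 s, if anything falls off the work surface, if the arm or the gripper's body presses on something with over 40 N, if the wrist force passes 120 N, or if a joint passes its speed limit or range.

## Working session

There is one attempt and no reset: what is moved stays moved. The work goes in short steps, Python scripts to look and compute and a tool call to move; the robot and the scene stay as the last step left them, time stands still between calls to the robot, and variables do not carry over. Pictures are saved under pics/ and viewed, about 8 in all and at most 12, crops included, and the job is handed in when it is done.

Besides the shell and the picture viewer there is one more tool, called after "Call:" by a JSON object that holds its "method" and its "body", one argument or row to a line. send_rows: Moves the arm, as the interface text tells. Its arguments: {"type":"object","properties":{"rows":{"type":"array","items":{"type":"object","properties":{"dx":{"type":"number"},"dy":{"type":"number"},"dz":{"type":"number"},"wx":{"type":"number"},"wy":{"type":"number"},"wz":{"type":"number"},"grip":{"type":"number"}}}}},"required":["rows"]}

```bash
ls; mkdir -p pics
cat > h.py <<'E'
import numpy as np,cv2
from cell import state,camera,hand_in,tip_extent
def snap(n,f):
    c=camera(n);cv2.imwrite('pics/'+f,c['color'][:,:,::-1]);np.savez('pics/'+f[:-4]+'.npz',**{k:np.array(c[k]) for k in c});return c
def ray(c,u,v,z):
    K,R,t=[np.array(c[k]) for k in 'KRt'];d=R.T@np.linalg.inv(K)@[u,v,1];o=-R.T@t;return o+d*(z-o[2])/d[2]
def proj(c,X):
    p=np.array(c['K'])@(np.array(c['R'])@np.array(X)+np.array(c['t']));return p[:2]/p[2]
E
python3 - <<'E'
from h import *
a=snap('scene','s0.png');b=snap('top','t0.png')
for c in(a,b):print(c['K'],c['R'],c['t'],-np.array(c['R']).T@c['t'])
print(state(),tip_extent() if callable(tip_extent) else tip_extent)
for n in 's0','t0':
    i=cv2.imread(f'pics/{n}.png');cv2.imwrite(f'pics/{n}b.png',cv2.resize(i,(800,600),interpolation=cv2.INTER_CUBIC))
E
```

```text
pics
[[413.74874002   0.         253.79301233]
 [  0.         413.74874002 186.48711007]
 [  0.           0.           1.        ]] [[-0.86266344  0.50556508 -0.01468802]
 [ 0.40665494  0.67603682 -0.61449653]
 [-0.30073834 -0.53607665 -0.78878278]] [ 0.54640389 -0.05480045  1.24369865] [0.8676754  0.4275222  0.95535899]
[[356.2825847    0.         256.16038214]
 [  0.         356.2825847  195.22314411]
 [  0.           0.           1.        ]] [[ 0.00529071 -0.99939539  0.03436371]
 [-0.98791042 -0.01054804 -0.15466656]
 [ 0.15493552 -0.03312997 -0.98736892]] [-0.12160632  0.56838588  0.91459484] [ 0.42045449 -0.08523694  0.99513165]
{'clock': 0.1, 'q': array([-1.07020423,  0.68989322, -0.19453553,  1.56626094,  0.15732432,
        0.90247992, -0.21511397]), 'joint_vel': array([-0.00047489, -0.00287526,  0.00057676, -0.00083135, -0.00120728,
        0.00166241,  0.00042203]), 'tau': array([-3.70108217e-03, -5.28499496e+01, -1.27160825e+00, -1.53840494e+01,
       -5.25778311e-02,  1.96609850e-03,  3.94370420e-05]), 'tool_pos': array([0.2810591 , 0.55764349, 0.26298932]), 'eef_rot': array([ 0.68851723, -0.1636001 ,  0.16341986, -0.6873667 ]), 'ft_force': array([ 0.23110851,  1.2018946 , -0.61769036]), 'ft_torque': array([ 0.02644813, -0.04590999, -0.05709813]), 'width': 1.0009481759110082} 0.025
```

View pics/s0b.png

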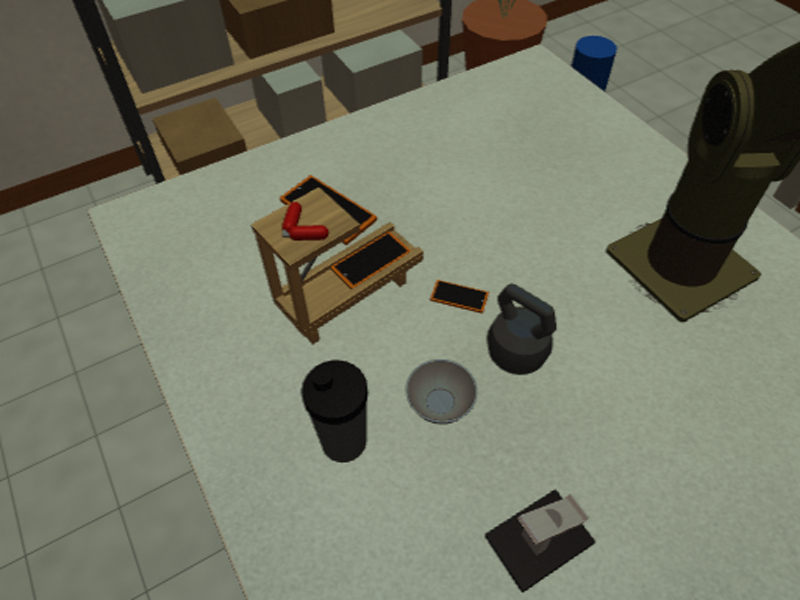

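View pics/t0b.png

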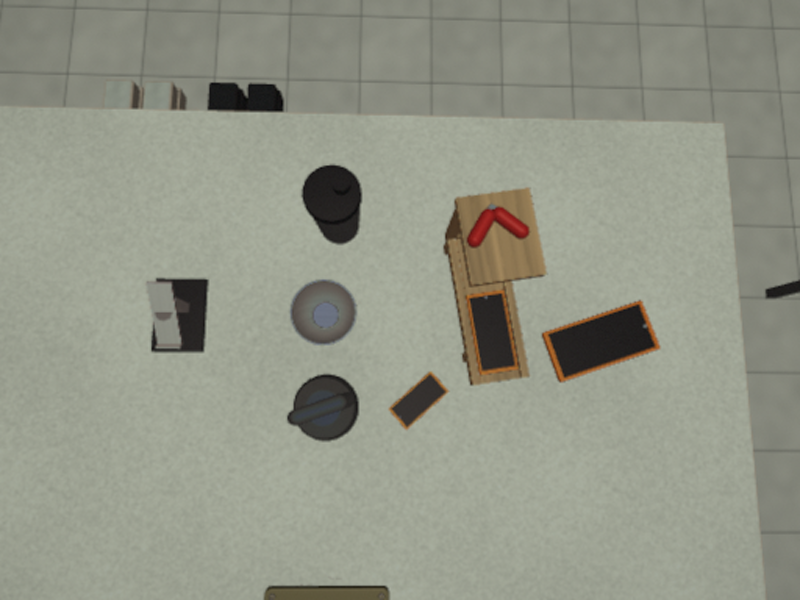

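```bash
cat > crop.py <<'E'
from h import *
def mont(parts,out,f):
    ims=[]
    for n,u,v,w,h in parts:
        i=cv2.imread(f'pics/{n}.png')[v:v+h,u:u+w]
        i=cv2.convertScaleAbs(cv2.resize(i,None,fx=f,fy=f,interpolation=cv2.INTER_CUBIC),alpha=1.7)
        for k in range(0,w,10):cv2.line(i,(k*f,0),(k*f,4 if k%50 else 12),(255,0,255),1);(k%20==0)and cv2.putText(i,str(u+k),(k*f,22),0,.35,(255,0,255))
        for k in range(0,h,10):cv2.line(i,(0,k*f),(4,k*f),(255,0,255),1);(k%20==0)and cv2.putText(i,str(v+k),(5,k*f+4),0,.35,(255,0,255))
        ims.append(i)
    H=max(i.shape[0] for i in ims);cv2.imwrite(out,np.hstack([cv2.copyMakeBorder(i,0,H-i.shape[0],0,4,0) for i in ims]))
E
python3 - <<'E'
from crop import *
mont([('t0',278,115,78,135),('s0',155,105,120,120)],'pics/c1.png',4)
mont([('t0',88,170,56,64),('s0',305,308,82,74)],'pics/c2.png',5)
E
```

```text
(no output)
```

View pics/c1.png

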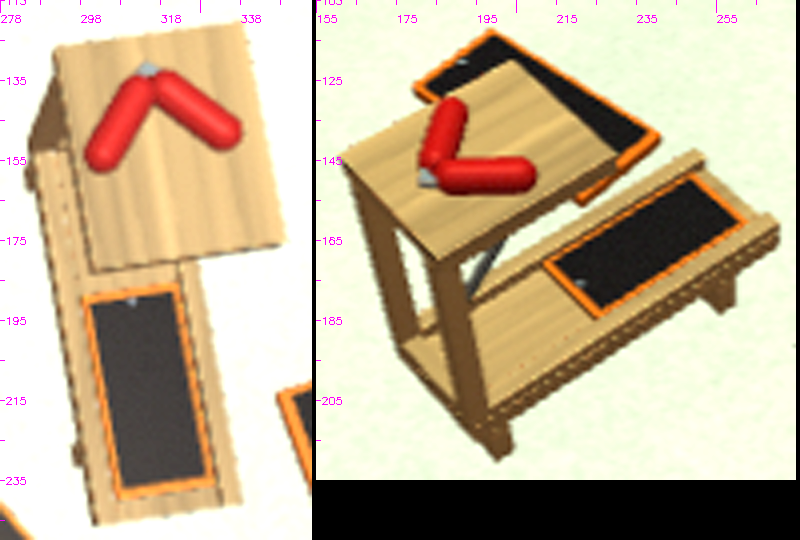

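View pics/c2.png

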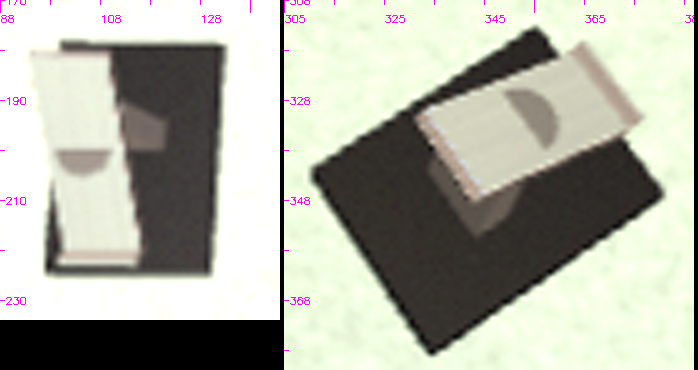

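```bash
cat > fit.py <<'E'
from h import *
from scipy.optimize import least_squares
L=lambda n:dict(np.load(f'pics/{n}.npz'))
T,S=L('t0'),L('s0')
def W(p,X):
    c,s=np.cos(p[2]),np.sin(p[2]);X=np.array(X,float);return np.array([p[0]+c*X[0]-s*X[1],p[1]+s*X[0]+c*X[1],X[2]])
def fit(obs,p0):
    f=lambda p:np.concatenate([proj(c,W(p,X))-uv for c,X,uv in obs])
    r=least_squares(f,p0,loss='soft_l1');print(r.x.round(4),'yaw',np.degrees(r.x[2]).round(2),'rms',np.sqrt(np.mean(r.fun**2)).round(2));print(r.fun.reshape(-1,2).round(1).tolist());return r.x
E
python3 - <<'E'
from fit import *
roof=[(.16,.055,.231),(.16,-.055,.231),(.03,-.055,.231),(.03,.055,.231)]
ob=[(T,X,u) for X,u in zip(roof,[(291,126.75),(337.5,120.5),(349.25,175),(300.5,183)])]
ob+=[(T,(-.11,.049,.062),(301,246)),(T,(-.11,-.049,.062),(338.5,240.75))]
ob+=[(S,X,u) for X,u in zip(roof,[(185.5,169.5),(161.75,144.5),(204.25,120),(231.75,144.5)])]
# scene: try both handedness
for k in (0,1,2):
  o=ob[:6]+[(S,X,u) for X,u in zip(roof,[[(185.5,169.5),(161.75,144.5),(204.25,120),(231.75,144.5)],[(161.75,144.5),(204.25,120),(231.75,144.5),(185.5,169.5)],[(231.75,144.5),(185.5,169.5),(161.75,144.5),(204.25,120)]][k])]
  sh=fit(o,[.5,-.25,0.1])
print('phone')
ph=[(.069,.033,.059),(.069,-.033,.059),(-.069,.033,.059),(-.069,-.033,.059)]
o=[(T,X,u) for X,u in zip(ph,[(299.25,189.5),(322.5,186.25),(307.5,239.5),(331.75,236.5)])]
o+=[(S,X,u) for X,u in zip(ph,[(226.25,185),(212.25,170.5),(263,160.5),(249,148.25)])]
fit(o,[.45,-.25,.1])
print('stand')
ba=[(.065,.045,.01),(.065,-.045,.01),(-.065,-.045,.01),(-.065,.045,.01)]
a=np.radians(35);hi=(-.055+.112*np.cos(a),.045+.112*np.sin(a))
pn=[(hi[0],.02,hi[1]),(hi[0],-.02,hi[1]),(-.055-.008*np.sin(a),-.02,.045+.008*np.cos(a)),(-.055-.008*np.sin(a),.02,.045+.008*np.cos(a))]
tp=[(94.4,180.4),(110,180.4),(115.8,222.8),(99.8,222.4)]
sb=lambda x,y:(305+(x-284)/5,308+y/5)
tb=[(100.2,178.4),(133,179.2),(130.2,224.8),(97.2,224.6)]
sbs=[sb(431,355),sb(313,173),sb(537,28),sb(663,195)]
sp=[sb(475,200),sb(418,118),sb(580,42),sb(642,122)]
for r in (0,2):
  R=lambda l:l[r:]+l[:r]
  o=[(T,X,u) for X,u in zip(ba+pn,R(tb)+R(tp))]+[(S,X,u) for X,u in zip(ba+pn,R(sbs)+R(sp))]
  fit(o,[.45,.3,0 if r==0 else 3.14])
E
```

```text
[ 0.5494 -0.2664  0.1596] yaw 9.15 rms 0.74
[[-0.8, -0.7], [0.4, -1.1], [-0.3, 0.0], [-0.3, -0.8], [0.5, 0.5], [-0.3, -0.1], [1.3, 0.1], [-0.3, -1.3], [1.0, -0.8], [-0.2, -1.4]]
[ 0.5484 -0.2665  0.1459] yaw 8.36 rms 19.6
[[0.2, -0.8], [1.5, -0.4], [-0.0, 0.8], [-0.2, -0.7], [-0.1, 0.7], [-0.8, 0.6], [24.6, 24.5], [-42.6, 22.4], [-26.1, -25.6], [46.1, -26.5]]
[ 0.5485 -0.2672  0.1693] yaw 9.7 rms 19.56
[[-1.0, 0.0], [0.1, -0.8], [-0.1, 0.2], [-0.0, -0.1], [1.3, 0.9], [0.4, 0.0], [-44.1, 25.0], [-23.6, -26.2], [43.5, -25.4], [27.7, 22.7]]
phone
[ 0.5239 -0.2729  0.1599] yaw 9.16 rms 0.82
[[-1.0, -1.0], [-0.2, -1.3], [-0.3, 0.3], [0.0, -0.6], [-0.2, -1.2], [-0.2, -0.6], [1.1, -0.9], [0.7, -1.3]]
stand
[ 0.5566  0.2731 -0.0007] yaw -0.04 rms 1.2
[[-0.8, -1.4], [-0.9, -1.8], [-0.9, -0.7], [-1.4, -0.8], [-1.6, -0.3], [-1.0, -0.1], [-1.1, -2.1], [-0.6, -1.8], [-0.2, -0.8], [-1.0, -1.6], [-0.0, -1.5], [0.6, -0.8], [1.7, -1.7], [0.9, -2.6], [-0.0, -0.6], [-0.5, -1.1]]
[0.5517 0.2745 3.1511] yaw 180.55 rms 5.89
[[-1.3, 0.9], [-1.8, 1.2], [-1.7, 0.5], [-1.7, -0.2], [-9.4, -11.4], [-9.9, -11.0], [7.2, -2.6], [6.8, -2.6], [1.7, -2.2], [2.7, -1.8], [2.5, -1.4], [1.1, -1.9], [-1.1, -6.1], [-0.7, -5.8], [-8.8, 12.2], [-9.0, 11.8]]
```

Run:
```python
from fit import *
from scipy.spatial.transform import Rotation as Ro
st=state();R=Ro.from_quat(st['eef_rot']);print(R.as_matrix().round(3))
y=np.radians(9.16)
for s in(1,-1):
    z=s*np.array([-np.sin(y),np.cos(y),0]);yy=np.array([0,0,-1.]);x=np.cross(yy,z)
    G=Ro.from_matrix(np.array([x,yy,z]).T);print(s,np.degrees((G*R.inv()).as_rotvec()).round(2))
d=.4
# refit with centre correction
roof=[(.16,.055,.231),(.16,-.055,.231),(.03,-.055,.231),(.03,.055,.231)]
def C(o):return [(c,X,np.array(u)-d) for c,X,u in o]
o=[(T,X,u) for X,u in zip(roof,[(291,126.75),(337.5,120.5),(349.25,175),(300.5,183)])]+[(T,(-.11,.049,.062),(301,246)),(T,(-.11,-.049,.062),(338.5,240.75))]+[(S,X,u) for X,u in zip(roof,[(185.5,169.5),(161.75,144.5),(204.25,120),(231.75,144.5)])]
sh=fit(C(o),[.55,-.27,.16]);print('edge',W(sh,(-.11,0,.05)),'press',W(sh,(-.026,0,.059)))
ph=[(.069,.033,.059),(.069,-.033,.059),(-.069,.033,.059),(-.069,-.033,.059)]
o=[(T,X,u) for X,u in zip(ph,[(299.25,189.5),(322.5,186.25),(307.5,239.5),(331.75,236.5)])]+[(S,X,u) for X,u in zip(ph,[(226.25,185),(212.25,170.5),(263,160.5),(249,148.25)])]
p=fit(C(o),[.52,-.27,.16]);dd=p[:2]-sh[:2];c,s=np.cos(sh[2]),np.sin(sh[2]);print('phone in shelf',c*dd[0]+s*dd[1],-s*dd[0]+c*dd[1])
for n,uv,z in(('shaker lid',(212,122),.19),('bowl',(206.7,199.7),.045),('kettle handle',(205,259),.165)):print(n,ray(T,*uv,z).round(3))
```

```text
[[ 0.893 -0.001  0.45 ]
 [-0.45  -0.002  0.893]
 [ 0.    -1.    -0.002]]
1 [ 1.00e-01 -1.00e-02  3.59e+01]
-1 [-1.000e-02 -1.200e-01 -1.441e+02]
[ 0.5503 -0.2659  0.1573] yaw 9.01 rms 0.65
[[-0.4, -0.8], [0.7, -1.0], [-0.1, 0.1], [-0.1, -0.8], [0.6, 0.5], [-0.2, 0.0], [1.3, 0.7], [-0.1, -0.8], [1.2, -0.2], [-0.1, -0.7]]
edge [ 0.4416431  -0.28312815  0.05      ] press [ 0.52460604 -0.26996951  0.059     ]
[ 0.5248 -0.2726  0.1577] yaw 9.04 rms 0.66
[[-0.7, -1.0], [0.1, -1.2], [-0.0, 0.3], [0.3, -0.5], [-0.1, -0.6], [-0.1, -0.1], [1.3, -0.3], [0.9, -0.8]]
phone in shelf -0.0262083657112905 -0.002633720776874497
shaker lid [ 0.72  -0.007  0.19 ]
bowl [0.556 0.016 0.045]
kettle handle [0.402 0.003 0.165]
```

Call:
{"method": "send_rows", "body": {
  "rows": [
    {"dx":0.016,"dy":-0.03,"dz":0.01,"wz":1.8,"grip":1},
    {"dx":0.016,"dy":-0.03,"dz":0.01,"wz":1.8,"grip":1},
    {"dx":0.016,"dy":-0.03,"dz":0.01,"wz":1.8,"grip":1},
    {"dx":0.016,"dy":-0.03,"dz":0.01,"wz":1.8,"grip":1},
    {"dx":0.016,"dy":-0.03,"dz":0.01,"wz":1.8,"grip":1},
    {"dx":0.016,"dy":-0.03,"dz":0.01,"wz":1.8,"grip":1},
    {"dx":0.016,"dy":-0.03,"dz":0.01,"wz":1.8,"grip":1},
    {"dx":0.016,"dy":-0.035,"wz":1.8,"grip":1},
    {"dx":0.016,"dy":-0.035,"wz":1.8,"grip":1},
    {"dx":0.016,"dy":-0.035,"wz":1.8,"grip":1},
    {"dx":0.016,"dy":-0.035,"wz":1.8,"grip":1},
    {"dx":0.016,"dy":-0.035,"wz":1.8,"grip":1},
    {"dx":0.016,"dy":-0.035,"wz":1.8,"grip":1},
    {"dx":0.016,"dy":-0.035,"wz":1.8,"grip":1},
    {"dy":-0.037,"wz":1.8,"grip":1},
    {"dy":-0.037,"wz":1.8,"grip":1},
    {"dy":-0.037,"wz":1.8,"grip":1},
    {"dy":-0.037,"wz":1.8,"grip":1},
    {"dy":-0.037,"wz":1.8,"grip":1},
    {"dy":-0.037,"wz":1.8,"grip":1}
  ]
}}

```text
$.rows[0]: bad value
```

Call:
{"method": "send_rows", "body": {
  "rows": [
    {"dx":0.016,"dy":-0.03,"dz":0.01,"wx":0.0,"wy":0.0,"wz":1.8,"grip":1.0}
  ]
}}

```text
clock: 0.18
tool_pos: [0.2913, 0.5327, 0.2717]
eef_rot: [-0.691, 0.152, -0.147, 0.692]
ft_force: [-1.0, 0.9, -0.9]
width: 0.946
```

Call:
{"method": "send_rows", "body": {
  "rows": [
    {"dx":0.016,"dy":-0.03,"dz":0.01,"wx":0,"wy":0,"wz":1.8,"grip":1},
    {"dx":0.016,"dy":-0.03,"dz":0.01,"wx":0,"wy":0,"wz":1.8,"grip":1},
    {"dx":0.016,"dy":-0.03,"dz":0.01,"wx":0,"wy":0,"wz":1.8,"grip":1},
    {"dx":0.016,"dy":-0.03,"dz":0.01,"wx":0,"wy":0,"wz":1.8,"grip":1},
    {"dx":0.016,"dy":-0.03,"dz":0.01,"wx":0,"wy":0,"wz":1.8,"grip":1},
    {"dx":0.016,"dy":-0.03,"dz":0.01,"wx":0,"wy":0,"wz":1.8,"grip":1},
    {"dx":0.016,"dy":-0.035,"dz":0,"wx":0,"wy":0,"wz":1.8,"grip":1},
    {"dx":0.016,"dy":-0.035,"dz":0,"wx":0,"wy":0,"wz":1.8,"grip":1},
    {"dx":0.016,"dy":-0.035,"dz":0,"wx":0,"wy":0,"wz":1.8,"grip":1},
    {"dx":0.016,"dy":-0.035,"dz":0,"wx":0,"wy":0,"wz":1.8,"grip":1},
    {"dx":0.016,"dy":-0.035,"dz":0,"wx":0,"wy":0,"wz":1.8,"grip":1},
    {"dx":0.016,"dy":-0.035,"dz":0,"wx":0,"wy":0,"wz":1.8,"grip":1},
    {"dx":0.016,"dy":-0.035,"dz":0,"wx":0,"wy":0,"wz":1.8,"grip":1},
    {"dx":0,"dy":-0.037,"dz":0,"wx":0,"wy":0,"wz":1.8,"grip":1},
    {"dx":0,"dy":-0.037,"dz":0,"wx":0,"wy":0,"wz":1.8,"grip":1},
    {"dx":0,"dy":-0.037,"dz":0,"wx":0,"wy":0,"wz":1.8,"grip":1},
    {"dx":0,"dy":-0.037,"dz":0,"wx":0,"wy":0,"wz":1.8,"grip":1},
    {"dx":0,"dy":-0.037,"dz":0,"wx":0,"wy":0,"wz":1.8,"grip":1},
    {"dx":0,"dy":-0.037,"dz":0,"wx":0,"wy":0,"wz":1.8,"grip":1}
  ]
}}

```text
clock: 1.77
tool_pos: [0.5046, -0.1207, 0.3335]
eef_rot: [-0.705, -0.057, 0.058, 0.705]
ft_force: [0.9, 0.7, -0.9]
width: -0.0
```

Call:
{"method": "send_rows", "body": {
  "rows": [
    {"dx":0.003,"dy":-0.038,"dz":0,"wx":0,"wy":0,"wz":0,"grip":1},
    {"dx":0.003,"dy":-0.038,"dz":0,"wx":0,"wy":0,"wz":0,"grip":1},
    {"dx":0.003,"dy":-0.038,"dz":0,"wx":0,"wy":0,"wz":0,"grip":1},
    {"dx":0.003,"dy":-0.038,"dz":0,"wx":0,"wy":0,"wz":0,"grip":1},
    {"dx":0,"dy":0,"dz":-0.03,"wx":0,"wy":0,"wz":0,"grip":1},
    {"dx":0,"dy":0,"dz":-0.035,"wx":0,"wy":0,"wz":0,"grip":1},
    {"dx":0,"dy":0,"dz":-0.035,"wx":0,"wy":0,"wz":0,"grip":1},
    {"dx":0,"dy":0,"dz":-0.035,"wx":0,"wy":0,"wz":0,"grip":1},
    {"dx":0,"dy":0,"dz":-0.035,"wx":0,"wy":0,"wz":0,"grip":1},
    {"dx":0,"dy":0,"dz":-0.03,"wx":0,"wy":0,"wz":0,"grip":1},
    {"dx":0,"dy":0,"dz":-0.02,"wx":0,"wy":0,"wz":0,"grip":1},
    {"dx":0,"dy":0,"dz":0,"wx":0,"wy":0,"wz":0,"grip":1},
    {"dx":0,"dy":0,"dz":0,"wx":0,"wy":0,"wz":0,"grip":1}
  ]
}}

```text
clock: 2.85
tool_pos: [0.5166, -0.2705, 0.113]
eef_rot: [-0.704, -0.056, 0.058, 0.705]
ft_force: [-0.4, 0.6, 0.4]
width: 0.004
```

Run:
```python
from crop import *
snap('scene','s1.png');snap('top','t1.png')
mont([('t1',265,115,100,140),('s1',155,90,125,140)],'pics/c3.png',3)
s=state();print(s['tool_pos'],s['ft_force'])
```

```text
[ 0.51815186 -0.27113149  0.11502226] [0.14880833 0.59989467 0.48399659]
```

View pics/c3.png

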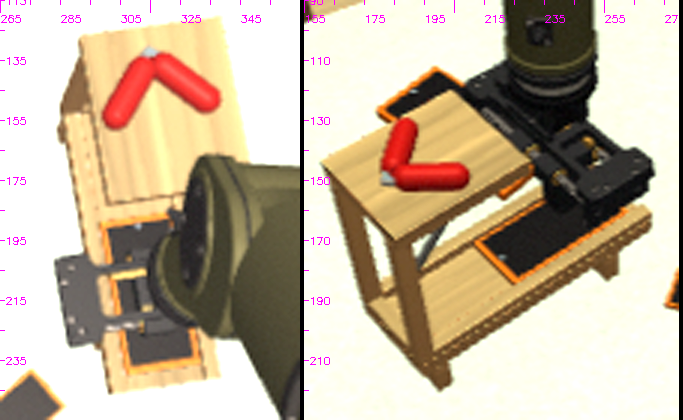

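Call:
{"method": "send_rows", "body": {
  "rows": [
    {"dx":0,"dy":0,"dz":-0.012,"wx":0,"wy":0,"wz":0,"grip":1},
    {"dx":0,"dy":0,"dz":-0.01,"wx":0,"wy":0,"wz":0,"grip":1},
    {"dx":0,"dy":0,"dz":-0.004,"wx":0,"wy":0,"wz":0,"grip":1},
    {"dx":0,"dy":0,"dz":0,"wx":0,"wy":0,"wz":0,"grip":1},
    {"dx":0,"dy":0,"dz":-0.002,"wx":0,"wy":0,"wz":0,"grip":1},
    {"dx":0,"dy":0,"dz":0,"wx":0,"wy":0,"wz":0,"grip":1}
  ]
}}

```text
clock: 3.45
tool_pos: [0.5173, -0.2708, 0.0856]
eef_rot: [-0.705, -0.057, 0.057, 0.705]
ft_force: [0.8, 0.3, 1.0]
width: 0.01
```

Call:
{"method": "send_rows", "body": {
  "rows": [
    {"dx":0,"dy":0,"dz":-0.001,"wx":0,"wy":0,"wz":0,"grip":1},
    {"dx":0,"dy":0,"dz":-0.001,"wx":0,"wy":0,"wz":0,"grip":1},
    {"dx":0,"dy":0,"dz":0,"wx":0,"wy":0,"wz":0,"grip":1}
  ]
}}

```text
clock: 3.7
tool_pos: [0.5175, -0.2709, 0.0845]
eef_rot: [0.705, 0.057, -0.057, -0.705]
ft_force: [-0.9, -0.1, 4.7]
width: 0.004
```

Call:
{"method": "send_rows", "body": {
  "rows": [
    {"dx":0,"dy":0,"dz":-0.001,"wx":0,"wy":0,"wz":0,"grip":1},
    {"dx":0,"dy":0,"dz":0,"wx":0,"wy":0,"wz":0,"grip":1}
  ]
}}

```text
clock: 3.87
tool_pos: [0.5175, -0.2709, 0.0845]
eef_rot: [0.705, 0.057, -0.057, -0.704]
ft_force: [-2.2, 1.1, 12.9]
width: 0.005
```

Call:
{"method": "send_rows", "body": {
  "rows": [
    {"dx":-0.002,"dy":-0.0003,"dz":0,"wx":0,"wy":0,"wz":0,"grip":1},
    {"dx":-0.003,"dy":-0.0005,"dz":0,"wx":0,"wy":0,"wz":0,"grip":1},
    {"dx":-0.003,"dy":-0.0005,"dz":0,"wx":0,"wy":0,"wz":0,"grip":1},
    {"dx":-0.003,"dy":-0.0005,"dz":0,"wx":0,"wy":0,"wz":0,"grip":1},
    {"dx":-0.003,"dy":-0.0005,"dz":0,"wx":0,"wy":0,"wz":0,"grip":1},
    {"dx":-0.003,"dy":-0.0005,"dz":0,"wx":0,"wy":0,"wz":0,"grip":1},
    {"dx":-0.003,"dy":-0.0005,"dz":0,"wx":0,"wy":0,"wz":0,"grip":1}
  ]
}}

```text
clock: 4.45
tool_pos: [0.5016, -0.2739, 0.0845]
eef_rot: [0.705, 0.061, -0.054, -0.704]
ft_force: [3.8, 0.0, 4.7]
width: 0.009
```

Run:
```python
from crop import *
snap('scene','s2.png');snap('top','t2.png')
mont([('t2',265,115,100,140),('s2',155,90,125,140)],'pics/c4.png',3)
s=state();print(s['tool_pos'],s['ft_force'])
```

```text
[ 0.50100445 -0.27405189  0.08450219] [3.32860048 1.03893003 6.70472352]
```

View pics/c4.png

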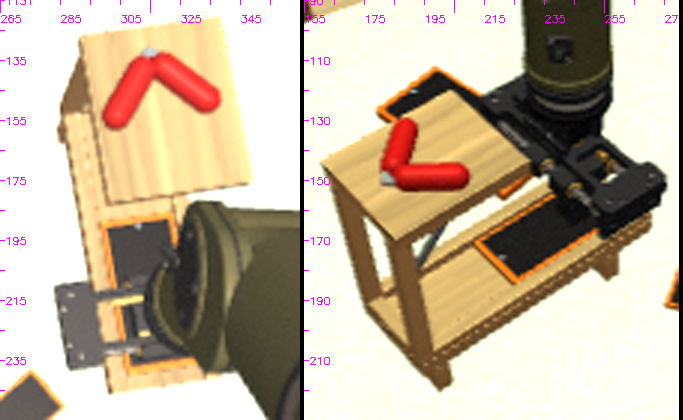

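Call:
{"method": "send_rows", "body": {
  "rows": [
    {"dx":0,"dy":0,"dz":0.006,"wx":0,"wy":0,"wz":0,"grip":1},
    {"dx":0.01,"dy":0.0015,"dz":0,"wx":0,"wy":0,"wz":0,"grip":1},
    {"dx":0.01,"dy":0.0015,"dz":0,"wx":0,"wy":0,"wz":0,"grip":1},
    {"dx":0,"dy":0,"dz":-0.005,"wx":0,"wy":0,"wz":0,"grip":1},
    {"dx":0,"dy":0,"dz":-0.001,"wx":0,"wy":0,"wz":0,"grip":1},
    {"dx":0,"dy":0,"dz":-0.001,"wx":0,"wy":0,"wz":0,"grip":1},
    {"dx":0,"dy":0,"dz":-0.0005,"wx":0,"wy":0,"wz":0,"grip":1},
    {"dx":0,"dy":0,"dz":0,"wx":0,"wy":0,"wz":0,"grip":1}
  ]
}}

```text
clock: 5.22
tool_pos: [0.5205, -0.2706, 0.0844]
eef_rot: [0.705, 0.06, -0.055, -0.704]
ft_force: [-1.1, 2.2, 24.1]
width: 0.003
```

Call:
{"method": "send_rows", "body": {
  "rows": [
    {"dx":-0.001,"dy":-0.0002,"dz":-0.0003,"wx":0,"wy":0,"wz":0,"grip":1},
    {"dx":-0.001,"dy":-0.0002,"dz":-0.0003,"wx":0,"wy":0,"wz":0,"grip":1},
    {"dx":-0.001,"dy":-0.0002,"dz":0,"wx":0,"wy":0,"wz":0,"grip":1}
  ]
}}

```text
clock: 5.47
tool_pos: [0.5203, -0.2706, 0.0844]
eef_rot: [0.705, 0.062, -0.053, -0.704]
ft_force: [4.3, 3.4, 23.0]
width: 0.004
```

Call:
{"method": "send_rows", "body": {
  "rows": [
    {"dx":-0.0015,"dy":-0.0002,"dz":-0.0003,"wx":0,"wy":0,"wz":0,"grip":1},
    {"dx":-0.0015,"dy":-0.0002,"dz":-0.0003,"wx":0,"wy":0,"wz":0,"grip":1},
    {"dx":-0.0015,"dy":-0.0003,"dz":0,"wx":0,"wy":0,"wz":0,"grip":1}
  ]
}}

```text
clock: 5.72
tool_pos: [0.52, -0.2707, 0.0845]
eef_rot: [0.705, 0.066, -0.051, -0.704]
ft_force: [10.4, 5.0, 19.8]
width: 0.008
```

Call:
{"method": "send_rows", "body": {
  "rows": [
    {"dx":-0.002,"dy":-0.0003,"dz":-0.0003,"wx":0,"wy":0,"wz":0,"grip":1},
    {"dx":-0.002,"dy":-0.0003,"dz":-0.0003,"wx":0,"wy":0,"wz":0,"grip":1},
    {"dx":-0.002,"dy":-0.0003,"dz":0,"wx":0,"wy":0,"wz":0,"grip":1},
    {"dx":-0.002,"dy":-0.0003,"dz":0,"wx":0,"wy":0,"wz":0,"grip":1}
  ]
}}

```text
clock: 6.05
tool_pos: [0.5159, -0.2719, 0.0845]
eef_rot: [0.706, 0.069, -0.048, -0.703]
ft_force: [15.4, 3.9, 20.0]
width: 0.007
```

Run:
```python
from h import *
c=snap('scene','s3.png');a=cv2.imread('pics/s3.png').astype(int);b=cv2.imread('pics/s2.png').astype(int)
# orange mask of inner end region
m=lambda i:(i[:,:,2]>90)&(i[:,:,2]-i[:,:,0]>60)
r=(slice(165,190),slice(205,245))
for i in(b,a):ys,xs=np.nonzero(m(i)[r]);print(len(xs),xs.mean()+205,ys.mean()+165)
print(state()['tool_pos'],state()['ft_force'])
```

```text
446 218.20627802690584 179.8542600896861
468 218.27991452991452 179.69230769230768
[ 0.51541367 -0.27204351  0.08448884] [14.19048192  3.93638753 21.01186696]
```

Run:
```python
from h import *
g=lambda n:cv2.imread(f'pics/{n}.png').astype(np.float32)[:,:,2]
for n in('s0','s2','s3'):
    i=g(n);
    # along groove line through inner end mid: from (212,184) to (227,174)
    t=np.linspace(0,1,19);print(n,cv2.remap(i,(211+16*t)[None].astype(np.float32),(182-8*t)[None].astype(np.float32),1)[0].astype(int).tolist())
```

```text
s0 [128, 127, 126, 126, 127, 127, 127, 121, 86, 132, 142, 89, 34, 20, 18, 18, 18, 16, 14]
s2 [135, 134, 133, 133, 134, 134, 133, 126, 91, 138, 149, 93, 35, 20, 19, 19, 18, 18, 18]
s3 [136, 134, 133, 133, 133, 134, 134, 134, 133, 113, 111, 153, 113, 44, 21, 18, 16, 18, 19]
```

Call:
{"method": "send_rows", "body": {
  "rows": [
    {"dx":-0.002,"dy":-0.0003,"dz":-0.0003,"wx":0,"wy":0,"wz":0,"grip":1},
    {"dx":-0.002,"dy":-0.0003,"dz":-0.0003,"wx":0,"wy":0,"wz":0,"grip":1},
    {"dx":-0.002,"dy":-0.0003,"dz":0,"wx":0,"wy":0,"wz":0,"grip":1},
    {"dx":-0.002,"dy":-0.0003,"dz":0,"wx":0,"wy":0,"wz":0,"grip":1},
    {"dx":-0.002,"dy":-0.0003,"dz":0,"wx":0,"wy":0,"wz":0,"grip":1},
    {"dx":-0.002,"dy":-0.0003,"dz":0,"wx":0,"wy":0,"wz":0,"grip":1},
    {"dx":-0.002,"dy":-0.0003,"dz":0,"wx":0,"wy":0,"wz":0,"grip":1},
    {"dx":-0.002,"dy":-0.0003,"dz":0,"wx":0,"wy":0,"wz":0,"grip":1}
  ]
}}

```text
clock: 6.77
tool_pos: [0.5024, -0.2745, 0.0845]
eef_rot: [0.706, 0.071, -0.047, -0.703]
ft_force: [17.6, 4.2, 22.1]
width: 0.005
```

```bash
cat > prog.py <<'E'
from h import *
import sys
from fit import W
# inner-end position along the shelf from scene view: profile along groove centre, step 1 mm
def inner(n):
    L=dict(np.load(f'pics/{n}.npz'));i=cv2.imread(f'pics/{n}.png').astype(np.float32)
    ph=(.5248,-.2726,.1577);xs=np.arange(-.02,.085,.001);out=[]
    for yo in(-.015,0,.015):
        P=np.array([proj(L,W(ph,(x,yo,.059))) for x in xs]).astype(np.float32)
        v=cv2.remap(i[:,:,2],P[None,:,0],P[None,:,1],1)[0];out.append(v)
    return xs,np.mean(out,0)
if __name__=='__main__':
    n=sys.argv[1];snap('scene',n+'.png')
    for k in('s0',n):
        xs,v=inner(k);print(k,'inner edge x rel. phone start', [round(float(xs[j]),3) for j in range(1,len(xs)) if v[j-1]<70<=v[j]])
    s=state();print(s['tool_pos'],s['ft_force'],s['clock'])
E
python3 prog.py s4; python3 -c "
from prog import *
for n in('s2','s3'):
  x,v=inner(n);print([round(float(x[j]),3) for j in range(1,len(x)) if v[j-1]<70<=v[j]])"
```

```text
s0 inner edge x rel. phone start [0.065]
s4 inner edge x rel. phone start [0.047]
[ 0.50195297 -0.27461601  0.08447784] [17.16274893  4.35328462 22.88336904] 6.8167
[0.065]
[0.061]
```

Call:
{"method": "send_rows", "body": {
  "rows": [
    {"dx":-0.002,"dy":-0.0003,"dz":0,"wx":0,"wy":0,"wz":0,"grip":1},
    {"dx":-0.002,"dy":-0.0003,"dz":0,"wx":0,"wy":0,"wz":0,"grip":1},
    {"dx":-0.002,"dy":-0.0003,"dz":0,"wx":0,"wy":0,"wz":0,"grip":1},
    {"dx":-0.002,"dy":-0.0003,"dz":0,"wx":0,"wy":0,"wz":0,"grip":1},
    {"dx":-0.002,"dy":-0.0003,"dz":0,"wx":0,"wy":0,"wz":0,"grip":1},
    {"dx":-0.002,"dy":-0.0003,"dz":0,"wx":0,"wy":0,"wz":0,"grip":1},
    {"dx":-0.002,"dy":-0.0003,"dz":0,"wx":0,"wy":0,"wz":0,"grip":1},
    {"dx":-0.002,"dy":-0.0003,"dz":0,"wx":0,"wy":0,"wz":0,"grip":1},
    {"dx":-0.002,"dy":-0.0003,"dz":0,"wx":0,"wy":0,"wz":0,"grip":1},
    {"dx":-0.002,"dy":-0.0003,"dz":0,"wx":0,"wy":0,"wz":0,"grip":1},
    {"dx":-0.002,"dy":-0.0003,"dz":0,"wx":0,"wy":0,"wz":0,"grip":1},
    {"dx":-0.002,"dy":-0.0003,"dz":0,"wx":0,"wy":0,"wz":0,"grip":1},
    {"dx":-0.002,"dy":-0.0003,"dz":0,"wx":0,"wy":0,"wz":0,"grip":1},
    {"dx":-0.002,"dy":-0.0003,"dz":0,"wx":0,"wy":0,"wz":0,"grip":1}
  ]
}}

```text
clock: 7.98
tool_pos: [0.4759, -0.279, 0.0845]
eef_rot: [0.707, 0.073, -0.046, -0.702]
ft_force: [18.5, 4.8, 24.9]
width: 0.004
```

```bash
python3 prog.py s5
```

```text
s0 inner edge x rel. phone start [0.065]
s5 inner edge x rel. phone start [0.02]
[ 0.47545799 -0.27900649  0.08445262] [19.11440134  5.01990961 25.81187615] 8.0333
```

Call:
{"method": "send_rows", "body": {
  "rows": [
    {"dx":-0.002,"dy":-0.0003,"dz":0,"wx":0,"wy":0,"wz":0,"grip":1},
    {"dx":-0.002,"dy":-0.0003,"dz":0,"wx":0,"wy":0,"wz":0,"grip":1},
    {"dx":-0.002,"dy":-0.0003,"dz":0,"wx":0,"wy":0,"wz":0,"grip":1},
    {"dx":-0.002,"dy":-0.0003,"dz":0,"wx":0,"wy":0,"wz":0,"grip":1},
    {"dx":-0.002,"dy":-0.0003,"dz":0,"wx":0,"wy":0,"wz":0,"grip":1},
    {"dx":0.003,"dy":0.0005,"dz":0,"wx":0,"wy":0,"wz":0,"grip":1},
    {"dx":0.002,"dy":0.0003,"dz":0.002,"wx":0,"wy":0,"wz":0,"grip":1},
    {"dx":0,"dy":0,"dz":0.004,"wx":0,"wy":0,"wz":0,"grip":1},
    {"dx":0,"dy":0,"dz":0.02,"wx":0,"wy":0,"wz":0,"grip":1},
    {"dx":0,"dy":0,"dz":0.03,"wx":0,"wy":0,"wz":0,"grip":0},
    {"dx":0,"dy":0,"dz":0.03,"wx":0,"wy":0,"wz":0,"grip":0},
    {"dx":0,"dy":0,"dz":0,"wx":0,"wy":0,"wz":0,"grip":0},
    {"dx":0,"dy":0,"dz":0,"wx":0,"wy":0,"wz":0,"grip":0}
  ]
}}

```text
clock: 9.12
tool_pos: [0.4523, -0.2815, 0.1655]
eef_rot: [0.705, 0.057, -0.057, -0.704]
ft_force: [-0.0, -0.2, 0.3]
width: 0.282
```

```bash
python3 prog.py s6
python3 - <<'E'
from crop import *
snap('top','t6.png')
mont([('t6',265,160,100,105),('s6',175,100,145,100)],'pics/c5.png',3)
from scipy.spatial.transform import Rotation as Ro
print(Ro.from_quat(state()['eef_rot']).as_matrix().round(3),state()['width'])
E
```

```text
s0 inner edge x rel. phone start [0.065]
s6 inner edge x rel. phone start [0.011]
[ 0.45166221 -0.2811492   0.164397  ] [-0.35134761  1.8816089  -0.23492286] 9.1667
[[ 0.987 -0.003 -0.16 ]
 [ 0.16   0.001  0.987]
 [-0.003 -1.     0.001]] 0.3728369943553511
```

View pics/c5.png

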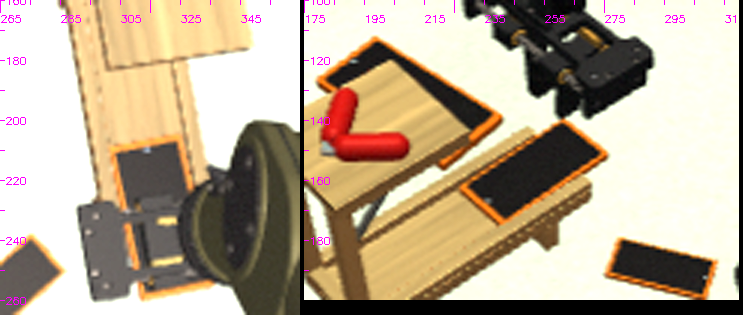

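Run:
```python
from fit import *
ph=[(.069,.033,.059),(.069,-.033,.059),(-.069,.033,.059),(-.069,-.033,.059)]
d=.33
o=[(S,X,np.array(u)-d) for X,u in zip(ph,[(240.3,174.7),(227.3,162),(276.3,151.7),(261.3,140.3)])]
o+=[(T,X,np.array(u)-d) for X,u in zip(ph[:3],[(302,209.7),(325.3,205.3),(312.3,259.7)])]
p=fit(o,[.47,-.28,.16])
print('from slide',W((.5248,-.2726,.1577),(-.054,0,0)))
for x in(-.04,-.069):print(W(p,(x,0,0)))
print('clock',state()['clock'])
```

```text
[ 0.4737 -0.2821  0.1892] yaw 10.84 rms 0.95
[[1.0, 0.2], [-0.7, -0.2], [0.9, -0.9], [0.9, -1.5], [-0.4, -1.8], [0.4, -1.7], [-0.0, 0.1]]
from slide [ 0.47147008 -0.28108055  0.        ]
[ 0.4344457  -0.28966127  0.        ]
[ 0.40596313 -0.29511501  0.        ]
clock 9.2167
```

Call:
{"method": "send_rows", "body": {
  "rows": [
    {"dx":-0.013,"dy":-0.004,"dz":0,"wx":0,"wy":0,"wz":0.5,"grip":0},
    {"dx":-0.013,"dy":-0.0035,"dz":0,"wx":0,"wy":0,"wz":0,"grip":0},
    {"dx":0,"dy":0,"dz":-0.01,"wx":0,"wy":0,"wz":0,"grip":0},
    {"dx":0,"dy":0,"dz":-0.01,"wx":0,"wy":0,"wz":0,"grip":0},
    {"dx":0,"dy":0,"dz":-0.01,"wx":0,"wy":0,"wz":0,"grip":0},
    {"dx":0,"dy":0,"dz":-0.01,"wx":0,"wy":0,"wz":0,"grip":0},
    {"dx":0,"dy":0,"dz":-0.01,"wx":0,"wy":0,"wz":0,"grip":0},
    {"dx":0,"dy":0,"dz":0,"wx":0,"wy":0,"wz":0,"grip":0},
    {"dx":0,"dy":0,"dz":0,"wx":0,"wy":0,"wz":0,"grip":0}
  ]
}}

```text
clock: 9.97
tool_pos: [0.4267, -0.2879, 0.1139]
eef_rot: [-0.704, -0.06, 0.061, 0.705]
ft_force: [0.2, -0.0, -0.6]
width: 1.001
```

Call:
{"method": "send_rows", "body": {
  "rows": [
    {"dx":-0.0005,"dy":-0.0005,"dz":-0.01,"wx":0,"wy":0,"wz":0,"grip":0},
    {"dx":0,"dy":0,"dz":-0.01,"wx":0,"wy":0,"wz":0,"grip":0},
    {"dx":0,"dy":0,"dz":-0.006,"wx":0,"wy":0,"wz":0,"grip":0},
    {"dx":0,"dy":0,"dz":-0.005,"wx":0,"wy":0,"wz":0,"grip":0},
    {"dx":0,"dy":0,"dz":-0.003,"wx":0,"wy":0,"wz":0,"grip":0},
    {"dx":0,"dy":0,"dz":0,"wx":0,"wy":0,"wz":0,"grip":0}
  ]
}}

```text
clock: 10.47
tool_pos: [0.426, -0.2887, 0.0802]
eef_rot: [-0.704, -0.06, 0.06, 0.705]
ft_force: [0.2, -0.4, 0.6]
width: 1.003
```

Tips are now at about 55 mm, below the phone's top face, with no contact. On down, then close.

Call:
{"method": "send_rows", "body": {
  "rows": [
    {"dx":0,"dy":0,"dz":-0.008,"wx":0,"wy":0,"wz":0,"grip":0},
    {"dx":0,"dy":0,"dz":-0.008,"wx":0,"wy":0,"wz":0,"grip":0},
    {"dx":0,"dy":0,"dz":-0.004,"wx":0,"wy":0,"wz":0,"grip":0},
    {"dx":0,"dy":0,"dz":0,"wx":0,"wy":0,"wz":0,"grip":0.1},
    {"dx":0,"dy":0,"dz":0,"wx":0,"wy":0,"wz":0,"grip":0.15},
    {"dx":0,"dy":0,"dz":0,"wx":0,"wy":0,"wz":0,"grip":0.2},
    {"dx":0,"dy":0,"dz":0,"wx":0,"wy":0,"wz":0,"grip":0.25},
    {"dx":0,"dy":0,"dz":0,"wx":0,"wy":0,"wz":0,"grip":0.3},
    {"dx":0,"dy":0,"dz":0,"wx":0,"wy":0,"wz":0,"grip":1},
    {"dx":0,"dy":0,"dz":0,"wx":0,"wy":0,"wz":0,"grip":1},
    {"dx":0,"dy":0,"dz":0,"wx":0,"wy":0,"wz":0,"grip":1}
  ]
}}

```text
clock: 11.38
tool_pos: [0.4262, -0.2892, 0.061]
eef_rot: [0.705, 0.06, -0.06, -0.704]
ft_force: [-0.8, -0.6, 1.6]
width: 0.738
```

Call:
{"method": "send_rows", "body": {
  "rows": [
    {"dx":0,"dy":0,"dz":0.002,"wx":0,"wy":0,"wz":0,"grip":1},
    {"dx":0,"dy":0,"dz":0.003,"wx":0,"wy":0,"wz":0,"grip":1},
    {"dx":0,"dy":0,"dz":0.005,"wx":0,"wy":0,"wz":0,"grip":1},
    {"dx":0,"dy":0,"dz":0.008,"wx":0,"wy":0,"wz":0,"grip":1},
    {"dx":0,"dy":0,"dz":0.01,"wx":0,"wy":0,"wz":0,"grip":1},
    {"dx":0,"dy":0,"dz":0.01,"wx":0,"wy":0,"wz":0,"grip":1},
    {"dx":0,"dy":0,"dz":0.01,"wx":0,"wy":0,"wz":0,"grip":1},
    {"dx":0,"dy":0,"dz":0.006,"wx":0,"wy":0,"wz":0,"grip":1},
    {"dx":0,"dy":0,"dz":0,"wx":0,"wy":0,"wz":0,"grip":1}
  ]
}}

```text
clock: 12.13
tool_pos: [0.427, -0.2894, 0.1166]
eef_rot: [0.705, 0.061, -0.059, -0.704]
ft_force: [-0.2, 0.8, -2.1]
width: 0.737
```

Run:
```python
from crop import *
snap('scene','s7.png')
mont([('s7',185,65,150,130)],'pics/c6.png',4)
s=state();print(s['tool_pos'],s['ft_force'],s['ft_torque'],s['width'])
```

```text
[ 0.42662631 -0.28926326  0.11577942] [-0.28966243  0.00887464 -1.8777984 ] [ 0.06775652  0.11197275 -0.01013847] 0.7422713926113391
```

View pics/c6.png

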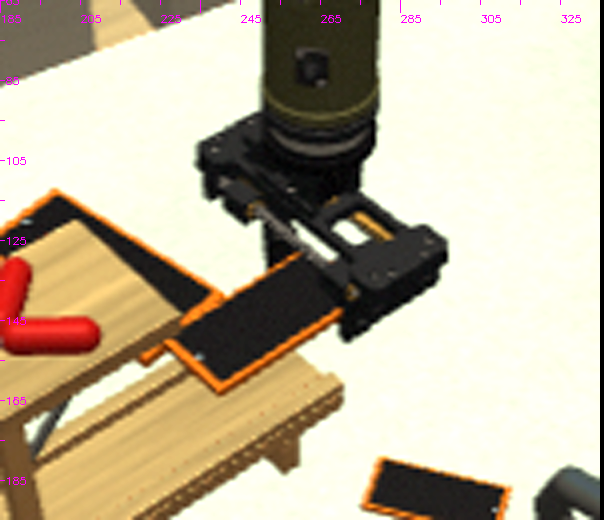

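```bash
cat > pit.py <<'E'
from fit import *
from scipy.spatial.transform import Rotation as Ro
def solve(L,tcp,app,uvL,uvR,yaw0,pit0,z0=.0045):
    g=np.array(tcp)+.006*np.array(app)
    def f(p):
        R=Ro.from_euler('ZY',[p[1],-p[2]]).as_matrix()
        return np.concatenate([(proj(L,g+R@[p[0],s*.033,z0])-uv) for s,uv in((1,uvL),(-1,uvR))]+[[(p[0]-.116)/.003, (p[1]-yaw0)/.03]])
    r=least_squares(f,[.116,yaw0,pit0]);print('a',r.x[0].round(4),'yaw,pitch-up deg',np.degrees(r.x[1:]).round(2),r.fun.round(2));return r.x
E
python3 - <<'E'
from pit import *
L=dict(np.load('pics/s7.npz'))
solve(L,[.4268,-.2893,.1162],[0,0,-1],np.array((240.1,162.4))-.37,np.array((226.1,150.1))-.37,.16,0)
E
```

```text
a 0.1155 yaw,pitch-up deg [ 9.3  -3.01] [ 0.27  0.64 -0.43 -0.61 -0.17  0.08]
```

```bash
cat > tgt.py <<'E'
from pit import *
def tcp(st,s,n,phone=35,tool=38):
    a=np.radians(35);b=np.radians(tool)
    g=W(st,(-.055+s*np.cos(a)-n*np.sin(a),0,.045+s*np.sin(a)+n*np.cos(a)))
    return g-.006*np.array([np.sin(b),0,-np.cos(b)])
E
python3 - <<'E'
from tgt import *
ba=[(.065,.045,.01),(.065,-.045,.01),(-.065,-.045,.01),(-.065,.045,.01)]
a=np.radians(35);hi=(-.055+.112*np.cos(a),.045+.112*np.sin(a))
pn=[(hi[0],.02,hi[1]),(hi[0],-.02,hi[1]),(-.055-.008*np.sin(a),-.02,.045+.008*np.cos(a)),(-.055-.008*np.sin(a),.02,.045+.008*np.cos(a))]
tp=[(94.4,180.4),(110,180.4),(115.8,222.8),(99.8,222.4)];tb=[(100.2,178.4),(133,179.2),(130.2,224.8),(97.2,224.6)]
sb=lambda x,y:(305+(x-284)/5,308+y/5)
sbs=[sb(431,355),sb(313,173),sb(537,28),sb(663,195)];sp=[sb(475,200),sb(418,118),sb(580,42),sb(642,122)]
d=.4
tt=[(T,X,np.array(u)-d) for X,u in zip(ba+pn,tb+tp)];ss=[(S,X,np.array(u)-d) for X,u in zip(ba+pn,sbs+sp)]
st=fit(tt+ss,[.55,.27,0]);fit(tt,st);fit(ss,st)
print('hover',tcp(st,.030,.045).round(4),'near',tcp(st,.026,.012).round(4),'home',tcp(st,.0225,.0045).round(4))
E
```

```text
[0.5573 0.273  0.0011] yaw 0.06 rms 0.96
[[-0.4, -1.2], [-0.5, -1.6], [-0.4, -0.6], [-0.8, -0.6], [-1.2, -0.2], [-0.5, 0.0], [-0.6, -1.9], [-0.1, -1.6], [0.0, -0.3], [-0.9, -1.1], [0.0, -1.0], [0.7, -0.4], [1.9, -1.2], [1.0, -2.1], [0.1, -0.2], [-0.4, -0.6]]
[ 0.5547  0.2713 -0.0016] yaw -0.09 rms 0.53
[[0.2, -0.3], [0.1, -0.7], [0.1, 0.4], [-0.4, 0.3], [-0.5, 0.8], [0.1, 1.1], [-0.1, -0.9], [0.4, -0.7]]
[0.5589 0.2741 0.0042] yaw 0.24 rms 0.7
[[-0.2, 0.6], [-1.2, -0.1], [-0.3, -0.3], [0.5, 0.3], [1.6, -0.2], [0.7, -1.2], [-0.3, 0.5], [-0.6, 0.1]]
hover [0.4973 0.2729 0.1038] near [0.513  0.2729 0.0745] home [0.5144 0.2729 0.0663]
```

Call:
{"method": "send_rows", "body": {
  "rows": [
    {"dx":0,"dy":0,"dz":0.012,"wx":0,"wy":0,"wz":0,"grip":1},
    {"dx":0,"dy":0,"dz":0.018,"wx":0,"wy":0,"wz":0,"grip":1},
    {"dx":0,"dy":0,"dz":0.02,"wx":0,"wy":0,"wz":0,"grip":1},
    {"dx":0,"dy":0,"dz":0.02,"wx":0,"wy":0,"wz":0,"grip":1},
    {"dx":0,"dy":0,"dz":0.02,"wx":0,"wy":0,"wz":0,"grip":1},
    {"dx":0,"dy":0,"dz":0.02,"wx":0,"wy":0,"wz":0,"grip":1},
    {"dx":0,"dy":0,"dz":0.02,"wx":0,"wy":0,"wz":0,"grip":1},
    {"dx":0,"dy":0,"dz":0.02,"wx":0,"wy":0,"wz":0,"grip":1},
    {"dx":0,"dy":0,"dz":0.02,"wx":0,"wy":0,"wz":0,"grip":1},
    {"dx":0,"dy":0.01,"dz":0.015,"wx":0,"wy":0,"wz":0,"grip":1},
    {"dx":0,"dy":0.02,"dz":0,"wx":0,"wy":0,"wz":-1,"grip":1},
    {"dx":0,"dy":0.02,"dz":0,"wx":0,"wy":0,"wz":-1,"grip":1},
    {"dx":0,"dy":0.02,"dz":0,"wx":0,"wy":0,"wz":-1,"grip":1},
    {"dx":0,"dy":0.02,"dz":0,"wx":0,"wy":0,"wz":-1,"grip":1},
    {"dx":0,"dy":0.02,"dz":0,"wx":0,"wy":0,"wz":-1,"grip":1},
    {"dx":0,"dy":0.02,"dz":0,"wx":0,"wy":0,"wz":-1,"grip":1},
    {"dx":0,"dy":0.02,"dz":0,"wx":0,"wy":0,"wz":-1,"grip":1},
    {"dx":0,"dy":0.02,"dz":0,"wx":0,"wy":0,"wz":-1,"grip":1},
    {"dx":0,"dy":0.02,"dz":0,"wx":0,"wy":0,"wz":-1.3,"grip":1}
  ]
}}

```text
clock: 13.77
tool_pos: [0.4256, -0.0979, 0.2994]
eef_rot: [-0.707, -0.002, 0.003, 0.707]
ft_force: [0.6, -0.7, -2.1]
width: 0.738
```

Call:
{"method": "send_rows", "body": {
  "rows": [
    {"dx":0.003,"dy":0.02,"dz":0,"wx":0,"wy":-1,"wz":0,"grip":1},
    {"dx":0.003,"dy":0.02,"dz":0,"wx":0,"wy":-2,"wz":0,"grip":1},
    {"dx":0.003,"dy":0.02,"dz":0,"wx":0,"wy":-2,"wz":0,"grip":1},
    {"dx":0.003,"dy":0.02,"dz":0,"wx":0,"wy":-2,"wz":0,"grip":1},
    {"dx":0.003,"dy":0.02,"dz":0,"wx":0,"wy":-2,"wz":0,"grip":1},
    {"dx":0.003,"dy":0.02,"dz":0,"wx":0,"wy":-2,"wz":0,"grip":1},
    {"dx":0.003,"dy":0.02,"dz":0,"wx":0,"wy":-2,"wz":0,"grip":1},
    {"dx":0.003,"dy":0.02,"dz":0,"wx":0,"wy":-2,"wz":0,"grip":1},
    {"dx":0.003,"dy":0.02,"dz":0,"wx":0,"wy":-2,"wz":0,"grip":1},
    {"dx":0.003,"dy":0.02,"dz":0,"wx":0,"wy":-2,"wz":0,"grip":1},
    {"dx":0.003,"dy":0.02,"dz":0,"wx":0,"wy":-2,"wz":0,"grip":1},
    {"dx":0.003,"dy":0.02,"dz":0,"wx":0,"wy":-2,"wz":0,"grip":1},
    {"dx":0.003,"dy":0.02,"dz":0,"wx":0,"wy":-2,"wz":0,"grip":1},
    {"dx":0.003,"dy":0.02,"dz":0,"wx":0,"wy":-2,"wz":0,"grip":1},
    {"dx":0.003,"dy":0.02,"dz":0,"wx":0,"wy":-2,"wz":0,"grip":1},
    {"dx":0.003,"dy":0.02,"dz":0,"wx":0,"wy":-2,"wz":0,"grip":1},
    {"dx":0.003,"dy":0.02,"dz":0,"wx":0,"wy":-2,"wz":0,"grip":1},
    {"dx":0.003,"dy":0.02,"dz":0,"wx":0,"wy":-2,"wz":0,"grip":1},
    {"dx":0,"dy":0.009,"dz":0,"wx":0,"wy":-1,"wz":0,"grip":1},
    {"dx":0,"dy":0,"dz":0,"wx":0,"wy":0,"wz":0,"grip":1}
  ]
}}

```text
clock: 15.43
tool_pos: [0.4771, 0.2497, 0.3004]
eef_rot: [0.679, 0.208, 0.199, -0.675]
ft_force: [-0.6, -0.2, -1.1]
width: 0.741
```

Run:
```python
from h import *
from scipy.spatial.transform import Rotation as Ro
s=state();print(s['tool_pos'],s['ft_force'],s['width'],s['q'].round(2));print(Ro.from_quat(s['eef_rot']).as_matrix().round(3))
```

```text
[0.47710476 0.24972667 0.30040673] [-0.63235706 -0.21964319 -1.12373318] 0.7412734517510707 [-1.23  0.52  0.68  2.25  1.42  0.04 -0.53]
[[ 0.835  0.551 -0.01 ]
 [ 0.013 -0.002  1.   ]
 [ 0.551 -0.835 -0.009]]
```

Call:
{"method": "send_rows", "body": {
  "rows": [
    {"dx":0.002,"dy":0.004,"dz":-0.02,"wx":0,"wy":0,"wz":0,"grip":1},
    {"dx":0.002,"dy":0.004,"dz":-0.02,"wx":0,"wy":0,"wz":0,"grip":1},
    {"dx":0.002,"dy":0.004,"dz":-0.02,"wx":0,"wy":0,"wz":0,"grip":1},
    {"dx":0.002,"dy":0.004,"dz":-0.02,"wx":0,"wy":0,"wz":0,"grip":1},
    {"dx":0.002,"dy":0.004,"dz":-0.02,"wx":0,"wy":0,"wz":0,"grip":1},
    {"dx":0.002,"dy":0.003,"dz":-0.02,"wx":0,"wy":0,"wz":0,"grip":1},
    {"dx":0.002,"dy":0,"dz":-0.02,"wx":0,"wy":0,"wz":0,"grip":1},
    {"dx":0,"dy":0,"dz":-0.01,"wx":0,"wy":-1,"wz":0,"grip":1},
    {"dx":0,"dy":0,"dz":0,"wx":0,"wy":-2,"wz":0,"grip":1},
    {"dx":0,"dy":0,"dz":0,"wx":0,"wy":-1,"wz":0,"grip":1},
    {"dx":0,"dy":0,"dz":0,"wx":0,"wy":0,"wz":0,"grip":1}
  ]
}}

```text
clock: 16.35
tool_pos: [0.488, 0.2613, 0.1651]
eef_rot: [0.68, 0.225, 0.222, -0.662]
ft_force: [-0.4, -0.0, -1.9]
width: 0.737
```

```bash
cat > st.py <<'E'
from h import *
from scipy.spatial.transform import Rotation as Ro
s=state();print(s['clock'],s['tool_pos'].round(4),s['ft_force'].round(1),s['width'].round(3),s['q'].round(3));M=Ro.from_quat(s['eef_rot']).as_matrix();print(M.round(3).tolist(),'tilt',np.degrees(np.arctan2(M[0,1],-M[2,1])).round(2),'yaw',np.degrees(np.arctan2(-M[0,2],M[1,2])).round(2),'roll',np.degrees(M[2,2]).round(2))
E
python3 st.py
```

```text
Traceback (most recent call last):
  File "st.py", line 3, in <module>
    s=state();print(s['clock'],s['tool_pos'].round(4),s['ft_force'].round(1),s['width'].round(3),s['q'].round(3));M=Ro.from_quat(s['eef_rot']).as_matrix();print(M.round(3).tolist(),'tilt',np.degrees(np.arctan2(M[0,1],-M[2,1])).round(2),'yaw',np.degrees(np.arctan2(-M[0,2],M[1,2])).round(2),'roll',np.degrees(M[2,2]).round(2))
                                                                             ^^^^^^^^^^^^^^^^
AttributeError: 'float' object has no attribute 'round'
```

```bash
sed -i "s/s\['width'\].round(3)/s['width']/" st.py; python3 st.py
```

```text
16.35 [0.488  0.2613 0.1651] [-0.4 -0.  -1.9] 0.7374859791218593 [-0.791  0.77  -0.06   2.332  2.196  0.651 -1.435]
[[0.801, 0.599, 0.004], [0.011, -0.022, 1.0], [0.599, -0.8, -0.024]] tilt 36.81 yaw -0.23 roll -1.4
```

Call:
{"method": "send_rows", "body": {
  "rows": [
    {"dx":0.001,"dy":0.003,"dz":-0.01,"wx":0.7,"wy":0,"wz":0.2,"grip":1},
    {"dx":0.002,"dy":0.003,"dz":-0.01,"wx":0.7,"wy":0,"wz":0,"grip":1},
    {"dx":0.002,"dy":0.003,"dz":-0.01,"wx":0,"wy":-0.5,"wz":0,"grip":1},
    {"dx":0,"dy":0.0027,"dz":-0.005,"wx":0,"wy":-0.5,"wz":0,"grip":1},
    {"dx":0,"dy":0,"dz":0,"wx":0,"wy":0,"wz":0,"grip":1},
    {"dx":0,"dy":0,"dz":0,"wx":0,"wy":0,"wz":0,"grip":1}
  ]
}}

```text
clock: 16.85
tool_pos: [0.4938, 0.2744, 0.1312]
eef_rot: [-0.668, -0.23, -0.23, 0.67]
ft_force: [0.5, 0.2, -1.5]
width: 0.737
```

```bash
python3 st.py
python3 - <<'E'
from crop import *
snap('scene','s8.png');snap('top','t8.png')
mont([('t8',80,150,75,95),('s8',295,260,110,120)],'pics/c7.png',4)
E
```

```text
16.85 [0.4938 0.2744 0.1312] [ 0.5  0.2 -1.5] 0.7372924256558846 [-0.764  0.861 -0.117  2.328  2.274  0.758 -1.537]
[[0.789, 0.615, -0.0], [-0.001, 0.003, 1.0], [0.615, -0.789, 0.003]] tilt 37.94 yaw 0.03 roll 0.17
```

View pics/c7.png

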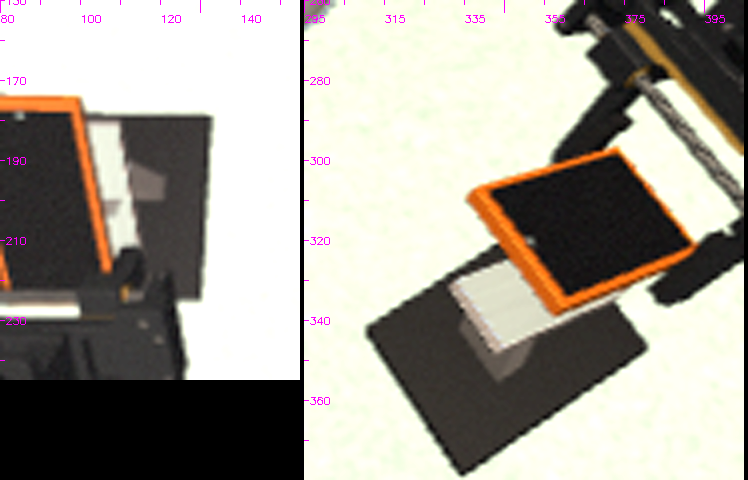

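Run:
```python
from tgt import *
S8,T8=[dict(np.load(f'pics/{n}.npz')) for n in('s8','t8')]
b=np.radians(37.94);g=np.array([.4938,.2744,.1312])+.006*np.array([np.sin(b),0,-np.cos(b)])
sc=lambda x,y:np.array((295+(x-304)/4,260+y/4))-.37
tc=lambda x,y:np.array((80+x/4,150+y/4))-.37
ob=[(S8,(1,.033,-.0045),sc(557,316)),(S8,(1,-.033,.0045),sc(478,188)),(S8,(0,.033,.0045),sc(697,247)),(S8,(0,-.033,.0045),sc(618,148)),(T8,(1,-.033,.0045),tc(80,98))]
def f(p,o):
    R=Ro.from_euler('ZY',[p[1],-p[2]]).as_matrix();r=[]
    for L,X,uv in o:
        x=p[0] if X[0] else p[0]-.138
        r.append(proj(L,g+np.array([0,p[3],0])+R@[x,X[1],X[2]])-uv)
    return np.concatenate(r+[[(p[0]-.1155)/.002,p[3]/.002]])
for o in(ob,ob[:4]):
    r=least_squares(f,[.1155,0,.61,0],args=(o,),loss='soft_l1');print(r.x.round(4),np.degrees(r.x[1:3]).round(2),r.fun.round(1).tolist())
```

```text
[ 1.169e-01  1.190e-02  6.479e-01 -5.000e-04] [ 0.68 37.12] [-0.2, 0.5, -0.3, -0.7, 2.1, -0.1, 0.2, -1.6, -1.0, 0.4, 0.7, -0.2]
[ 1.172e-01  1.460e-02  6.534e-01 -2.000e-04] [ 0.84 37.44] [0.2, 0.5, -0.0, -0.7, 2.1, -0.0, 0.1, -1.5, 0.8, -0.1]
```

Call:
{"method": "send_rows", "body": {
  "rows": [
    {"dx":0.003,"dy":-0.0007,"dz":-0.008,"wx":0,"wy":0.7,"wz":-0.3,"grip":1},
    {"dx":0.003,"dy":-0.0007,"dz":-0.008,"wx":0,"wy":0.8,"wz":-0.3,"grip":1},
    {"dx":0.003,"dy":0,"dz":-0.008,"wx":0,"wy":0,"wz":0,"grip":1},
    {"dx":0.003,"dy":0,"dz":-0.008,"wx":0,"wy":0,"wz":0,"grip":1},
    {"dx":0.003,"dy":0,"dz":-0.008,"wx":0,"wy":0,"wz":0,"grip":1},
    {"dx":0.003,"dy":0,"dz":-0.008,"wx":0,"wy":0,"wz":0,"grip":1},
    {"dx":0.003,"dy":0,"dz":-0.0075,"wx":0,"wy":0,"wz":0,"grip":1},
    {"dx":0,"dy":0,"dz":0,"wx":0,"wy":0,"wz":0,"grip":1},
    {"dx":0,"dy":0,"dz":0,"wx":0,"wy":0,"wz":0,"grip":1}
  ]
}}

```text
clock: 17.7
tool_pos: [0.5148, 0.2731, 0.0751]
eef_rot: [-0.672, -0.217, -0.225, 0.672]
ft_force: [-0.5, 0.3, -1.8]
width: 0.743
```

```bash
python3 st.py
```

```text
17.7 [0.5148 0.2731 0.0751] [-0.5  0.3 -1.8] 0.7426961294514093 [-0.708  0.979 -0.133  2.264  2.34   0.783 -1.565]
[[0.804, 0.594, 0.01], [-0.01, -0.003, 1.0], [0.594, -0.804, 0.004]] tilt 36.44 yaw -0.59 roll 0.21
```

Call:
{"method": "send_rows", "body": {
  "rows": [
    {"dx":0.0009,"dy":0,"dz":-0.0012,"wx":0,"wy":0,"wz":0,"grip":1},
    {"dx":0.0009,"dy":0,"dz":-0.0012,"wx":0,"wy":0,"wz":0,"grip":1},
    {"dx":0.0009,"dy":0,"dz":-0.0012,"wx":0,"wy":0,"wz":0,"grip":1},
    {"dx":0,"dy":0,"dz":0,"wx":0,"wy":0,"wz":0,"grip":1}
  ]
}}

```text
clock: 18.03
tool_pos: [0.5178, 0.2735, 0.0723]
eef_rot: [-0.671, -0.218, -0.225, 0.672]
ft_force: [0.3, -0.6, -1.3]
width: 0.74
```

Call:
{"method": "send_rows", "body": {
  "rows": [
    {"dx":0.0006,"dy":0,"dz":-0.0008,"wx":0,"wy":0,"wz":0,"grip":1},
    {"dx":0.0006,"dy":0,"dz":-0.0008,"wx":0,"wy":0,"wz":0,"grip":1},
    {"dx":0,"dy":0,"dz":0,"wx":0,"wy":0,"wz":0,"grip":1}
  ]
}}

```text
clock: 18.28
tool_pos: [0.5187, 0.2735, 0.0709]
eef_rot: [-0.671, -0.218, -0.225, 0.672]
ft_force: [-1.4, 0.4, 2.6]
width: 0.743
```

Call:
{"method": "send_rows", "body": {
  "rows": [
    {"dx":0.0006,"dy":0,"dz":-0.0008,"wx":0,"wy":0,"wz":0,"grip":1},
    {"dx":0,"dy":0,"dz":0,"wx":0,"wy":0,"wz":0,"grip":1}
  ]
}}

```text
clock: 18.45
tool_pos: [0.5188, 0.2735, 0.0708]
eef_rot: [-0.671, -0.218, -0.225, 0.672]
ft_force: [-6.5, -0.6, 10.3]
width: 0.742
```

Call:
{"method": "send_rows", "body": {
  "rows": [
    {"dx":-0.0006,"dy":0,"dz":0.0008,"wx":0,"wy":0,"wz":0,"grip":1},
    {"dx":-0.0012,"dy":0,"dz":-0.0008,"wx":0,"wy":0,"wz":0,"grip":1},
    {"dx":-0.0012,"dy":0,"dz":-0.0008,"wx":0,"wy":0,"wz":0,"grip":1},
    {"dx":0,"dy":0,"dz":0,"wx":0,"wy":0,"wz":0,"grip":1}
  ]
}}

```text
clock: 18.78
tool_pos: [0.518, 0.2736, 0.0703]
eef_rot: [-0.67, -0.219, -0.227, 0.672]
ft_force: [-0.0, -0.8, 7.8]
width: 0.742
```

Call:
{"method": "send_rows", "body": {
  "rows": [
    {"dx":-0.0008,"dy":0,"dz":-0.0006,"wx":0,"wy":0,"wz":0,"grip":1},
    {"dx":-0.0008,"dy":0,"dz":-0.0006,"wx":0,"wy":0,"wz":0,"grip":1},
    {"dx":0,"dy":0,"dz":0,"wx":0,"wy":0,"wz":0,"grip":1}
  ]
}}

```text
clock: 19.03
tool_pos: [0.5172, 0.2735, 0.0698]
eef_rot: [-0.67, -0.219, -0.228, 0.671]
ft_force: [-0.9, 1.7, 10.2]
width: 0.743
```

Call:
{"method": "send_rows", "body": {
  "rows": [
    {"dx":-0.0003,"dy":0,"dz":0.0004,"wx":0,"wy":0,"wz":0,"grip":1},
    {"dx":-0.0008,"dy":0,"dz":-0.0006,"wx":0,"wy":0,"wz":0,"grip":1},
    {"dx":-0.0008,"dy":0,"dz":-0.0006,"wx":0,"wy":0,"wz":0,"grip":1},
    {"dx":0,"dy":0,"dz":0,"wx":0,"wy":0,"wz":0,"grip":1}
  ]
}}

```text
clock: 19.37
tool_pos: [0.5129, 0.2735, 0.0669]
eef_rot: [-0.671, -0.218, -0.225, 0.672]
ft_force: [-1.5, 0.2, 3.1]
width: 0.737
```

Call:
{"method": "send_rows", "body": {
  "rows": [
    {"dx":-0.0008,"dy":0,"dz":-0.0006,"wx":0,"wy":0,"wz":0,"grip":1},
    {"dx":-0.0008,"dy":0,"dz":-0.0006,"wx":0,"wy":0,"wz":0,"grip":1},
    {"dx":0,"dy":0,"dz":0,"wx":0,"wy":0,"wz":0,"grip":1}
  ]
}}

```text
clock: 19.62
tool_pos: [0.5115, 0.2734, 0.0658]
eef_rot: [-0.671, -0.218, -0.225, 0.672]
ft_force: [-0.3, 0.9, 4.2]
width: 0.74
```

```bash
python3 st.py
```

```text
19.6167 [0.5115 0.2734 0.0658] [-0.3  0.9  4.2] 0.7399071780304305 [-0.708  1.001 -0.142  2.27   2.35   0.811 -1.585]
[[0.803, 0.595, 0.01], [-0.011, -0.002, 1.0], [0.595, -0.803, 0.004]] tilt 36.54 yaw -0.57 roll 0.25
```

Call:
{"method": "send_rows", "body": {
  "rows": [
    {"dx":-0.0008,"dy":0,"dz":-0.0006,"wx":0,"wy":0,"wz":0,"grip":1},
    {"dx":-0.0008,"dy":0,"dz":-0.0006,"wx":0,"wy":0,"wz":0,"grip":1},
    {"dx":0,"dy":0,"dz":0,"wx":0,"wy":0,"wz":0,"grip":1}
  ]
}}

```text
clock: 19.87
tool_pos: [0.5114, 0.2734, 0.0658]
eef_rot: [-0.671, -0.219, -0.227, 0.671]
ft_force: [0.9, -0.3, 7.0]
width: 0.747
```

Call:
{"method": "send_rows", "body": {
  "rows": [
    {"dx":-0.0008,"dy":0,"dz":-0.0006,"wx":0,"wy":0,"wz":0,"grip":1},
    {"dx":0,"dy":0,"dz":0,"wx":0,"wy":0,"wz":0,"grip":1}
  ]
}}

```text
clock: 20.03
tool_pos: [0.5114, 0.2734, 0.0657]
eef_rot: [-0.67, -0.219, -0.228, 0.671]
ft_force: [1.4, -1.0, 10.2]
width: 0.739
```

```bash
python3 st.py
python3 - <<'E'
from crop import *
snap('scene','s9.png');snap('top','t9.png')
mont([('t9',80,150,75,95),('s9',295,270,100,110)],'pics/c8.png',4)
E
```

```text
20.0333 [0.5114 0.2734 0.0657] [ 1.4 -1.  10.2] 0.739285933619336 [-0.709  1.005 -0.144  2.273  2.351  0.823 -1.592]
[[0.8, 0.6, 0.011], [-0.012, -0.002, 1.0], [0.6, -0.8, 0.005]] tilt 36.89 yaw -0.64 roll 0.3
```

View pics/c8.png

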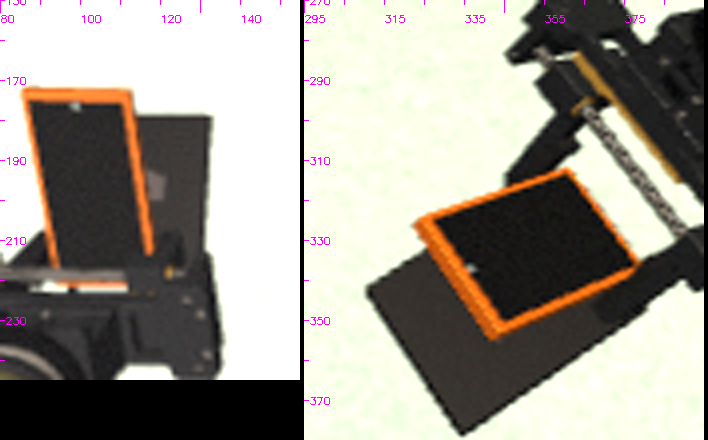

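Call:
{"method": "send_rows", "body": {
  "rows": [
    {"dx":-0.0005,"dy":0,"dz":0.0007,"wx":0,"wy":0,"wz":0,"grip":1},
    {"dx":0,"dy":0,"dz":0,"wx":0,"wy":0,"wz":0,"grip":1},
    {"dx":0,"dy":0,"dz":0,"wx":0,"wy":0,"wz":0,"grip":1}
  ]
}}

```text
clock: 20.38
tool_pos: [0.5113, 0.2734, 0.066]
eef_rot: [-0.67, -0.219, -0.228, 0.671]
ft_force: [6.4, 0.1, 5.4]
width: 0.737
```

Call:
{"method": "send_rows", "body": {
  "rows": [
    {"dx":-0.0003,"dy":0,"dz":0.0004,"wx":0,"wy":0,"wz":0,"grip":1},
    {"dx":0,"dy":0,"dz":0,"wx":0,"wy":0,"wz":0,"grip":1},
    {"dx":0,"dy":0,"dz":0,"wx":0,"wy":0,"wz":0,"grip":1}
  ]
}}

```text
clock: 20.63
tool_pos: [0.5111, 0.2734, 0.0661]
eef_rot: [-0.67, -0.219, -0.228, 0.671]
ft_force: [7.3, -0.3, 0.3]
width: 0.74
```

Run:
```python
from tgt import *
S9,T9=[dict(np.load(f'pics/{n}.npz')) for n in('s9','t9')]
sc=lambda x,y:np.array((295+(x-304)/4,270+y/4))-.37
tc=lambda x,y:np.array((80+x/4,150+y/4))-.37
a=np.radians(35);P=lambda s,y,n:(-.055+s*np.cos(a)-n*np.sin(a),y,.045+s*np.sin(a)+n*np.cos(a))
# observed phone minus prediction in stand frame, per-camera stand fit
for L,st,o in((T9,(.5547,.2713,-.0016),[((.138,.033,.009),tc(22,89)),((.138,-.033,.009),tc(130,90))]),(S9,(.5589,.2741,.0042),[((.138,.033,.0),sc(494,340)),((.138,-.033,.009),sc(427,213)),((0,.033,.009),sc(640,264)),((0,-.033,.009),sc(568,168))])):
    f=lambda p:np.concatenate([proj(L,W(st,P(X[0]+p[0],X[1]+p[1]-p[2]*(X[0]-.069)*-1,X[2])))-uv for X,uv in o])
    r=least_squares(lambda p:np.r_[f(p),p[2]/.02],[0,0,0]);print('ds,dy mm',(r.x[:2]*1e3).round(1),'yaw',np.degrees(r.x[2]).round(2),r.fun.round(1).tolist())
```

```text
ds,dy mm [ 1.8 -0.6] yaw -0.0 [-0.2, -0.1, 0.2, 0.1, -0.0]
ds,dy mm [-5.2 -2.1] yaw 0.03 [-0.2, 0.5, -1.3, 0.5, 1.8, 0.0, 0.0, -1.5, 0.0]
```

Call:
{"method": "send_rows", "body": {
  "rows": [
    {"dx":0.001,"dy":0.001,"dz":0.0003,"wx":0,"wy":0,"wz":0.5,"grip":1},
    {"dx":0.0008,"dy":0,"dz":-0.0004,"wx":0,"wy":0,"wz":0,"grip":1},
    {"dx":0,"dy":0,"dz":0,"wx":0,"wy":0,"wz":0,"grip":1},
    {"dx":0,"dy":0,"dz":0,"wx":0,"wy":0,"wz":0,"grip":1}
  ]
}}

```text
clock: 20.97
tool_pos: [0.5113, 0.2736, 0.0657]
eef_rot: [-0.67, -0.221, -0.224, 0.672]
ft_force: [3.4, -2.4, 5.4]
width: 0.741
```

```bash
python3 st.py
```

```text
20.9667 [0.5113 0.2736 0.0657] [ 3.4 -2.4  5.4] 0.7408718628979003 [-0.707  1.003 -0.144  2.273  2.358  0.818 -1.586]
[[0.802, 0.597, 0.003], [-0.005, 0.001, 1.0], [0.597, -0.802, 0.004]] tilt 36.68 yaw -0.17 roll 0.21
```

Call:
{"method": "send_rows", "body": {
  "rows": [
    {"dx":0,"dy":0,"dz":0,"wx":0,"wy":0,"wz":0,"grip":0.25},
    {"dx":0,"dy":0,"dz":0,"wx":0,"wy":0,"wz":0,"grip":0.22},
    {"dx":0,"dy":0,"dz":0,"wx":0,"wy":0,"wz":0,"grip":0.18},
    {"dx":0,"dy":0,"dz":0,"wx":0,"wy":0,"wz":0,"grip":0.12},
    {"dx":0,"dy":0,"dz":0,"wx":0,"wy":0,"wz":0,"grip":0.05},
    {"dx":0,"dy":0,"dz":0,"wx":0,"wy":0,"wz":0,"grip":0},
    {"dx":0,"dy":0,"dz":0,"wx":0,"wy":0,"wz":0,"grip":0}
  ]
}}

```text
clock: 21.55
tool_pos: [0.5096, 0.2746, 0.0648]
eef_rot: [-0.67, -0.22, -0.222, 0.673]
ft_force: [0.7, 0.6, 0.8]
width: 0.997
```

```bash
python3 st.py
python3 - <<'E'
from crop import *
snap('scene','s10.png')
d=cv2.absdiff(cv2.imread('pics/s9.png'),cv2.imread('pics/s10.png'))[308:360,322:372].max(2);print(d.mean(),(d>40).sum())
E
```

```text
21.55 [0.5096 0.2746 0.0648] [0.7 0.6 0.8] 0.9972085334774676 [-0.707  1.004 -0.146  2.274  2.359  0.816 -1.586]
[[0.804, 0.594, 0.001], [-0.003, 0.003, 1.0], [0.594, -0.804, 0.004]] tilt 36.45 yaw -0.05 roll 0.25
8.760384615384615 167
```

Call:
{"method": "send_rows", "body": {
  "rows": [
    {"dx":-0.003,"dy":0,"dz":0.004,"wx":0,"wy":0,"wz":0,"grip":0},
    {"dx":-0.006,"dy":0,"dz":0.008,"wx":0,"wy":0,"wz":0,"grip":0},
    {"dx":-0.006,"dy":0,"dz":0.008,"wx":0,"wy":0,"wz":0,"grip":0},
    {"dx":-0.006,"dy":0,"dz":0.008,"wx":0,"wy":0,"wz":0,"grip":0},
    {"dx":-0.006,"dy":0,"dz":0.008,"wx":0,"wy":0,"wz":0,"grip":0},
    {"dx":-0.009,"dy":0,"dz":0.012,"wx":0,"wy":0,"wz":0,"grip":0},
    {"dx":-0.009,"dy":0,"dz":0.012,"wx":0,"wy":0,"wz":0,"grip":0},
    {"dx":-0.009,"dy":0,"dz":0.012,"wx":0,"wy":0,"wz":0,"grip":0},
    {"dx":-0.009,"dy":0,"dz":0.015,"wx":0,"wy":2,"wz":0,"grip":0},
    {"dx":-0.009,"dy":0,"dz":0.02,"wx":0,"wy":3,"wz":0,"grip":0},
    {"dx":-0.009,"dy":0,"dz":0.02,"wx":0,"wy":3,"wz":0,"grip":0},
    {"dx":-0.009,"dy":0,"dz":0.02,"wx":0,"wy":3,"wz":0,"grip":0},
    {"dx":-0.009,"dy":0,"dz":0.02,"wx":0,"wy":3,"wz":0,"grip":0},
    {"dx":0,"dy":0,"dz":0,"wx":0,"wy":0,"wz":0,"grip":0},
    {"dx":0,"dy":0,"dz":0,"wx":0,"wy":0,"wz":0,"grip":0}
  ]
}}

```text
clock: 22.85
tool_pos: [0.4171, 0.2694, 0.2154]
eef_rot: [0.696, 0.151, 0.154, -0.685]
ft_force: [0.7, 0.1, -1.0]
width: 0.997
```

```bash
python3 st.py
python3 - <<'E'
from crop import *
snap('scene','s11.png');snap('top','t11.png')
mont([('t11',80,155,75,90),('s11',300,295,95,85)],'pics/c9.png',4)
b=cv2.imread('pics/s11.png');a=cv2.imread('pics/s0.png');m=cv2.absdiff(a,b).max(2)
for n,(u,v,w,h) in dict(shaker=(190,225,48,72),bowl=(255,225,52,48),kettle=(308,178,50,65),grip=(178,125,34,32)).items():print(n,(m[v:v+h,u:u+w]>40).sum())
E
```

```text
22.85 [0.4171 0.2694 0.2154] [ 0.7  0.1 -1. ] 0.9974697403063633 [-0.995  0.584  0.194  2.307  1.671  0.226 -0.923]
[[0.907, 0.42, 0.007], [-0.001, -0.015, 1.0], [0.42, -0.907, -0.013]] tilt 24.85 yaw -0.43 roll -0.77
shaker 0
bowl 0
kettle 0
grip 0
```

View pics/c9.png

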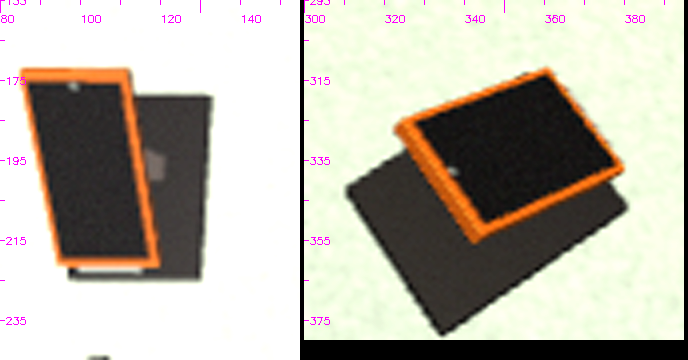

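Run:
```python
from tgt import *
S9,T9=[dict(np.load(f'pics/{n}.npz')) for n in('s11','t11')]
sc=lambda x,y:np.array((300+(x-304)/4,295+y/4))-.37
tc=lambda x,y:np.array((80+x/4,155+y/4))-.37
a=np.radians(35);P=lambda s,y,n:(-.055+s*np.cos(a)-n*np.sin(a),y,.045+s*np.sin(a)+n*np.cos(a))
O=((T9,(.5547,.2713,-.0016),[((.138,.033,.009),tc(22,69)),((.138,-.033,.009),tc(130,69)),((0,.033,.009),tc(58,266)),((0,-.033,.009),tc(159,267))]),(S9,(.5589,.2741,.0042),[((.138,.033,.0),sc(476,243)),((.138,-.033,.009),sc(404,117)),((0,.033,.009),sc(625,170)),((0,-.033,.009),sc(549,68))]))
for L,st,o in O:
    f=lambda p:np.concatenate([proj(L,W(st,P(X[0]+p[0],X[1]+p[1]+p[2]*(X[0]-.069),X[2])))-uv for X,uv in o])
    r=least_squares(f,[0,0,0]);print('ds,dy mm',(r.x[:2]*1e3).round(1),'yaw',np.degrees(r.x[2]).round(2),r.fun.round(1).tolist())
# lip corners in top vs. expected
L,st,_=O[0]
for n in(0,.008):print('lip edge v',proj(L,W(st,P(0,0,n))),proj(L,W(st,P(-.004,0,n))))
```

```text
ds,dy mm [1.6 0.4] yaw -0.86 [-0.2, -0.0, 0.2, 0.4, -0.2, -0.2, 0.2, -0.2]
ds,dy mm [-4.2 -0.3] yaw -0.38 [-0.5, 0.5, -0.4, 0.2, 1.0, -0.4, 0.2, -0.5]
lip edge v [108.63570078 219.86032379] [108.87299569 221.17514357]
lip edge v [107.57226351 221.39655948] [107.81338746 222.71860477]
```

```bash
python3 -c "
from cell import hand_in
print(hand_in())"
```

```text
the job is handed in; nothing more can be done
None
```

The phone is on the charging rest, screen up and lengthwise up the slope, with its lower end at the lip. I handed the job in with the clock at about 23 s of the 64 s allowed.

**What I did**
- **Slide:** I pressed the closed fingertips on the screen with about 20–25 N and drew the phone 54 mm along the groove. That left about 39 mm overhanging. A first try at about 5–13 N only slipped on the glass, and the phone did not move.
- **Grip and lift:** I gripped the phone across its width, about 22 mm from the overhanging end. I lifted it clear and carried it at 0.30 m, above the kettlebell and the key bowl.
- **Placing:** I tilted it to the slope, lowered it until I felt the panel, slid it down until I felt the lip, let go and backed away.

**Last checks**
- **Centring and angle:** The phone is centred to within 0.5 mm in both views and turned less than 1° from the slope direction.
- **Bystanders:** The kettlebell, shaker, key bowl and hand gripper show no change from the first scene picture.
- **Gripper:** It is open and clear of everything.

**What disagreed or failed**
- **Lip gap:** The two cameras disagree on the phone's position along the slope. The top camera puts it 1.6 mm up from the lip, and the scene camera puts it 4.2 mm below, which is not possible. I relied on the force, which built up at the lip while the tool stopped moving.
- **Joint range:** While tilting in flight, joint 6 reached 0.04 rad, the lower end of its range. It moved well away from that limit before the placing.

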